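# Slide the flux tin along the fence into its bay and latch the gate

## Robot

A 7-joint arm with a two-finger parallel gripper is mounted at the origin on the work surface. World frame = base frame: x ahead of the robot, y to its left, z up, the work surface at z = 0. Lengths are in m, angles in rad, forces in N, time in s.
With the tool pointing down it reaches from about 0.425 to 0.875 m from the base axis. Payload 4.7 kg.
Tool frame: the origin (TCP) lies between the finger pads; the fingertips stand 14 mm ahead of it and the grasp point (between the pads) lies 5 mm behind it; z points along the fingers, y is the line along which they close (so a half turn about z gives the same grasp; the last joint's range is limited). The gripper opens to 87 mm and grips with 3 to 60 N. Pads are 19 mm wide; open, the fingers measure 117 mm over their backs; the gripper's body (75 mm by 190 mm) begins 51 mm behind the grasp point.
Start: joints at [-1.145, 0.321, -0.07, 1.45, 0.023, 1.371, -0.057], TCP at [0.26, 0.596, 0.237] pointing down, gripper open.
Joint ranges: [-2.86, 2.86], [-0.3, 2.09], [-1.38, 1.24], [0.06, 2.45], [-1.56, 4.7], [0.09, 2.05], [-2.69, 2.69]. Speed limits (rad/s): [2.57, 2.57, 3.14, 3.14, 3.14, 3.14, 3.14].

## Interface

Orientations are given as a rotation vector (axis times angle).
In Python, from bench import ctrl gives the robot as it stands.
- The arm moves only by the shell command python3 -m inch 'ROWS' [OPENING] [FORCE]. ROWS is JSON, a list of rows, each a list of 6 numbers: the shift along the world's x, y, z in mm, then the turn, a rotation vector about the world's x, y, z in degrees. In form: [[tx, ty, tz, rx, ry, rz], ...]. A call has 1 to 20 rows; each row is the pose to reach, as a shift and turn from the pose commanded when the call began; what a row does not reach only later rows make up. A row lasts 1/8 s, in which the tool goes at most 62.5 mm and 10.7 degrees, less where a joint would pass 70% of its speed; a pose out of reach is approached as far as the arm can. A call with a gripper value outside its range is refused whole. OPENING is the finger opening in mm, from 0 to 87, set as the call begins (- or left out, the last holds). The fingers move at their own pace and stop on an object; FORCE is the grip in N (left out, the last holds). Time passes only in rows, so rows that repeat a pose let the fingers close. It gives the time, the measured TCP pose, the force, the opening and the grip force at its end, in the units of the state.
- ctrl.get_state(): the state, without advancing time (a new reading comes with each control period).
- ctrl.get_image(name): name is "scene" or "top" or "wrist"; returns (picture, depth): 480x640x3 uint8, red, green, blue; 480x640 float32, m along the optical axis (not along the pixel's ray), 0 where there is no reading.
- ctrl.camera_params(name): a dict with "mtx" (3x3 intrinsics, pixels), "T" (4x4, takes a point from camera to world coordinates). Camera axes: x right, y down, z forward; pixel columns grow to the right and rows downward; lengths in m; the calibration is good to about 2 mm. A picture is of the moment at which its call begins: read the wrist's pose just before it. camera_params takes no time and is no camera call; for the wrist camera it gives the pose at the moment of the call.
- ctrl.close_job(): hands the job in; it is judged then, once.
The state is a dict: "time": time; "joint_positions": joint angles; "qd": joint speeds; "joint_torque": joint torques, N m; "position": TCP position; "tool_rot": TCP orientation; "ft_force": force on the tool from outside, world axes, zero at the start; "torque": the same for the moment, N m; "grip_width": opening from 0.0 (shut) to 1.0 (fully open); "grip_force": force on a finger pad.
Only numpy, scipy, OpenCV 4.12 (cv2) and the standard library are available. Lean on these libraries where they do the work, as an engineer would, in place of code of your own. Each camera call takes 0.05 s, during which the arm holds its last target. There are 200 camera calls.

## Task

Clear the orange module out of the lane beside the aluminium fence and set it flat on the blue mat. Then, without lifting or tipping the blue tin, push it straight up against the fence from where it stands, slide it along the fence, keeping it against it all the way, until it is fully home in the bay at the end, and swing the red gate shut behind it until its nose rests in the catch. Leave the pen pot, the carton and the spare module behind the fence where they are.

Things in the scene. Friction and masses are not known exactly. Their poses are not given: they have to be found in the camera images.
- station: Fixed tin station. Origin: on the table at the foot of the fence's lane-side face. x: level, square to the fence, away from the robot; y: along the fence, away from the bay; z up. Aluminium fence 48 mm high, x 0 to 16, y -250 to 280 mm; the lane is at x < 0. Yellow 48 mm high walls form the bay at the -y end: end stop with inner face at y = -220 mm, short wall facing the fence (see short_wall)
- short_wall (a point): Top centre (48 mm high) of the bay's short yellow wall, station x -114 to -100, y -224 to -120 mm: the bay is 100 mm wide between it and the fence, and its mouth looks along station +y. The gate's post, 22 mm thick and 68 mm high, stands at this wall's open end, at station x = -107, y = -112 mm
- catch (a point): Top (67 mm above the table) of the black catch lug on the fence, the gate's stop: station x 2 to 16, y -132 to -120 mm
- gate (a joint): Angle (rad) of the red gate about its upright post at station x = -107, y = -112 mm. 0: shut, pointing along station +x across the bay's mouth, nose on the fence against the catch lug. It grows as the gate swings outward (counter-clockwise from above; at 1.57 it points along station +y), to 2.6; starts well open. Stiff hinge (0.07 N m): it stays where left and must be pushed all the way
- gate_mid (a point): Inside the gate, 75 mm from its hinge axis, 45 mm above the table. Its x axis points along the gate from hinge to nose, y square to its face, to the outer side, on which to push. The gate is a flat arm 10 mm thick, reaching 100 mm from the hinge axis, 21 to 65 mm above the table, with a steel nose (52 to 65 mm up) reaching out to 122 mm
- bay (a point): Centre of the tin (halfway up) when it is fully home in the bay, touching fence and leaving 1 mm to the end stop: station x = -45, y = -174 mm, 32 mm above the table
- tin_center (a point): Centre, 32 mm up, of the blue round tin with a blue lid and a white label band that stands upright in front of the fence: 90 mm in diameter, 64 mm high, about 0.25 to 0.5 kg, too wide to grasp. It touches the fence when its centre is at station x = -45 mm
- module_center (a point): Centre, 18 mm up, of the orange electronics module with a silver label that lies in the lane between tin and bay: 90 mm long (its x axis), 56 mm wide (its y axis), 36 mm high, 0.15 kg, closed rigid housing. The only thing to be grasped
- mat: Fixed flat blue mat, 150 mm (its x) by 170 mm (its y), 3 mm thick; origin at the centre of its underside
- pot: Black pen pot with coloured pens, 68 mm in diameter, 80 mm high with its pens, stands near the work; leave alone. Origin: centre of its underside
- carton: Small cardboard carton with an orange band, 64 by 56 mm, 61 mm high, stands near the work; leave alone. Origin: centre of its underside
- spare: Another orange module, with a white label, lying behind the fence: 90 by 56 by 36 mm; leave alone. Origin: centre of its underside

How it is judged:
By the outcome, as a careful person would: the job done as asked, in the order asked, and still so for the second after the job is handed in, with the robot touching nothing.
It also fails if it takes over 72 s, if anything falls off the work surface, if the arm or the gripper's body presses on something with over 40 N, if the wrist force passes 120 N, or if a joint passes its speed limit or range.

## Working session

There is one attempt and no reset: what is moved stays moved. The work goes in short steps, Python scripts to look and compute and a shell command to move; the robot and the scene stay as the last step left them, time stands still between calls to the robot, and variables do not carry over. Pictures are saved under pics/ and viewed, at most 10 in all, crops included, and the job is handed in when it is done.

```bash
mkdir -p pics; ls
python3 - <<'E'
from bench import ctrl
import cv2,numpy as np
s=ctrl.get_state();print(s)
for n in("scene","top"):
    p,d=ctrl.get_image(n);cv2.imwrite(f"pics/{n}1.png",p[:,:,::-1]);np.save(f"pics/{n}1d.npy",d)
    c=ctrl.camera_params(n);print(n,c['mtx'].tolist(),np.round(c['T'],4).tolist())
    np.savez(f"pics/{n}1.npz",p=p,d=d,K=c['mtx'],T=c['T'])
E
```

```text
pics
{'time': 0.0, 'joint_positions': array([-1.14489712,  0.3218228 , -0.07009338,  1.45169708,  0.02259205,
        1.37074456, -0.05690056]), 'qd': array([-0.00067058, -0.00126896,  0.00109086,  0.00186696, -0.00011342,
        0.00069968,  0.00132037]), 'joint_torque': array([-7.27482784e-04, -4.91286421e+01, -4.04052073e-01, -3.12535679e+01,
       -6.38427003e-02,  4.36849322e-02,  1.75573859e-04]), 'position': array([0.25999665, 0.59516901, 0.23545057]), 'tool_rot': array([-6.42173065e-01, -3.07495065e+00,  2.92228796e-03]), 'ft_force': array([-0.10964244,  0.39485326,  0.11347677]), 'torque': array([-0.02995251, -0.01273524, -0.00320411]), 'grip_force': 0.0, 'grip_width': 0.9994534850510355}
scene [[618.32209927426, 0.0, 306.7241981484516], [0.0, 618.32209927426, 236.25286063160155], [0.0, 0.0, 1.0]] [[-0.8186, 0.4343, -0.3759, 1.0139], [0.5743, 0.6088, -0.5473, 0.6246], [-0.0088, -0.6639, -0.7478, 0.91], [0.0, 0.0, 0.0, 1.0]]
top [[591.7768781485036, 0.0, 316.08122619001114], [0.0, 591.7768781485036, 241.0359761792462], [0.0, 0.0, 1.0]] [[-0.0283, -0.9829, 0.1817, 0.3716], [-0.9995, 0.0305, 0.0094, -0.0088], [-0.0148, -0.1814, -0.9833, 1.16], [0.0, 0.0, 0.0, 1.0]]
```

View pics/top1.png

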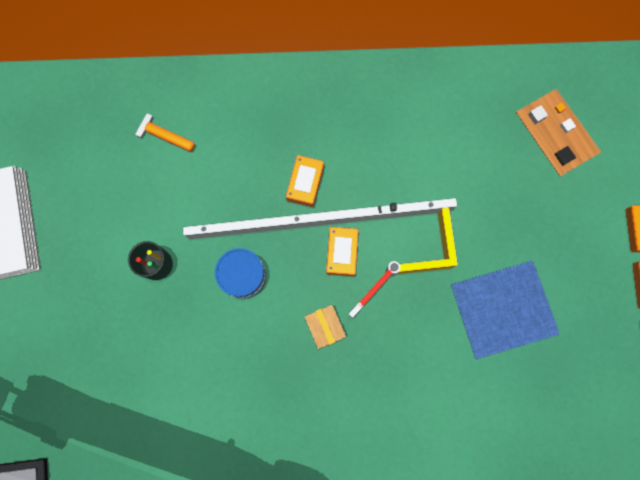

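View pics/scene1.png

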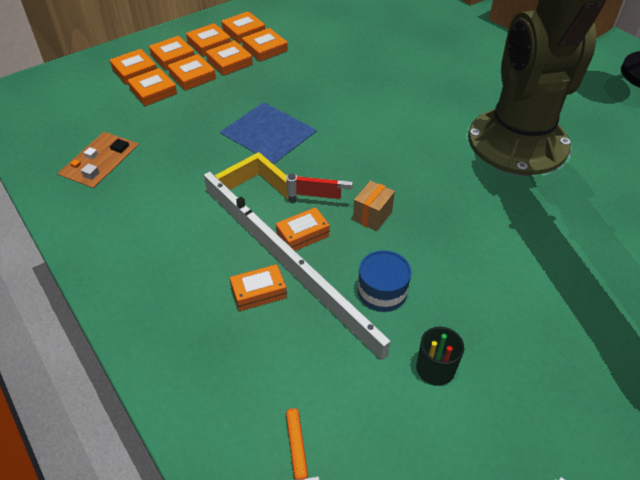

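The top view shows the fence from (184,231) to (456,203), with the bay at its right end. The tin is at (240,272), the module at (342,251), the gate from (394,267) to (352,315) and the mat near (505,309). The carton at (325,327) and the pot at (150,260) stand nearby. I'll enlarge it next.

Run:
```python
import cv2,numpy as np
z=np.load("pics/top1.npz");p=z['p'][180:360,120:480]
# two halves to 800x600
p=z['p'][185:355,170:400-4];cv2.imwrite("pics/c1.png",cv2.resize(p,None,fx=3.5,fy=3.5,interpolation=cv2.INTER_CUBIC)[:,:,::-1])
p=z['p'][185:365,360:570-10];cv2.imwrite("pics/c2.png",cv2.resize(p,None,fx=3.3,fy=3.3,interpolation=cv2.INTER_CUBIC)[:,:,::-1])
```

```text
(no output)
```

View pics/c1.png

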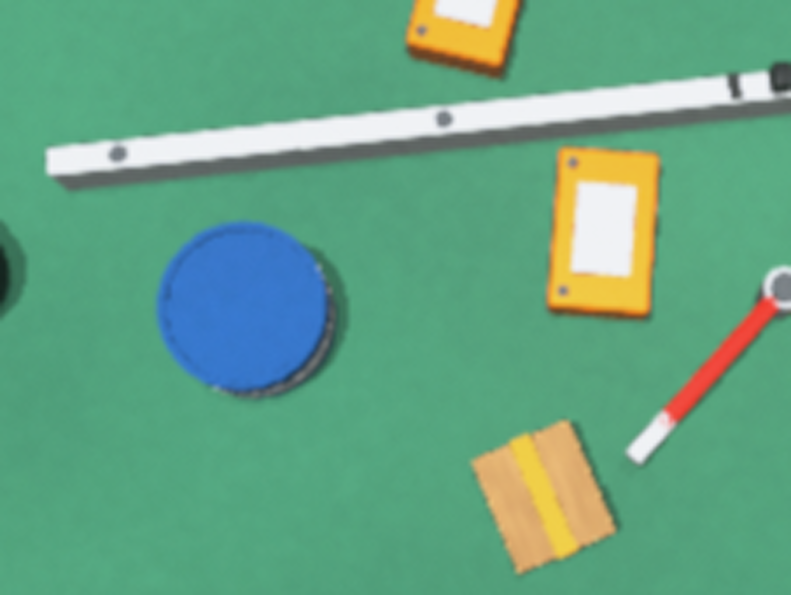

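View pics/c2.png

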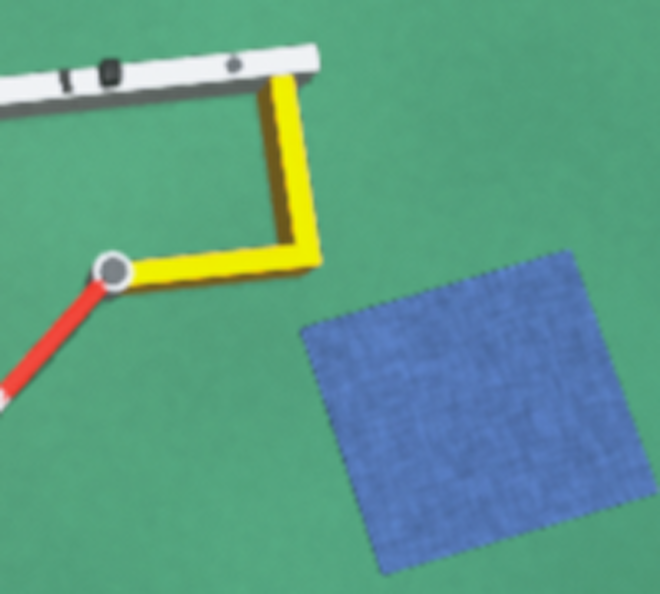

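The crops show the following pixel positions:

| Crop | Feature | Pixels |
|---|---|---|
| c1 | Tin lid centre | (243,307) |
| c1 | Module top corners | (560,148), (660,153), (650,315), (548,308) |
| c1 | Gate nose tip | (638,457) |
| c1 | Gate post | (784,290) |
| c1 | Carton | near (544,497) |
| c2 | Mat corners | (302,330), (571,252), (657,492), (385,573) |
| c2 | Fence end, lane side | (320,70) |

```bash
cat > h.py <<'E'
import numpy as np
def ray(px,z,K,T):
    px=np.atleast_2d(px).astype(float)
    d=np.c_[(px[:,0]-K[0,2])/K[0,0],(px[:,1]-K[1,2])/K[1,1],np.ones(len(px))]@T[:3,:3].T
    o=T[:3,3]; return (o+d*((z-o[2])/d[:,2])[:,None])[:,:2]*1000
E
python3 - <<'E'
from h import *
Z=np.load("pics/top1.npz");K,T=Z['K'],Z['T']
a=lambda P,z:ray(np.array(P)/3.5+[170,185],z,K,T)
b=lambda P,z:ray(np.array(P)/3.3+[360,185],z,K,T)
fl=a([(49,176),(46,150)],.048);fr=b([(320,70),(318,45)],.048)
print("fence",fl.round(),fr.round())
y=fl[0]-fr[0];L=np.linalg.norm(y);y/=L;x=np.array([y[1],-y[0]])
if x[0]<0:x=-x
print("L",L,"x",x,"y",y,"ang",np.degrees(np.arctan2(x[1],x[0])))
S=(fl[0]-280*y+fr[0]+250*y)/2
st=lambda P:((P-S)@np.c_[x,y]).round(1).tolist()
print("S",S)
post=np.r_[a([(784,290)],.068),b([(113,271)],.068)]
print("post",post,st(post))
for n,P in dict(tin=a([(243,307)],.064),mod=a([(560,148),(660,153),(650,315),(548,308)],.036),nose=a([(638,457)],.065),carton=a([(472,462),(569,421),(616,530),(519,573)],.061),mat=b([(302,330),(571,252),(657,492),(385,573)],.003),pot=ray([(150,258)],.075,K,T),catch=b([(110,72)],.067),corner=b([(320,263)],.048),lane_end=a([(118,153)],.048)).items():
    print(n,P.round().tolist(),"c",P.mean(0).round(1),"st",st(P),st(P.mean(0)))
E
```

```text
fence [[596. 255.]
 [611. 257.]] [[ 637. -271.]
 [ 652. -271.]]
L 527.9250211057365 x [0.99703091 0.07700243] y [-0.07700243  0.99703091] ang 4.416285844858081
S [617.70893015 -23.00482237]
post [[ 518.31889908 -141.6199836 ]
 [ 519.68256088 -142.1411634 ]] [[-108.2, -110.6], [-106.9, -111.2]]
tin [[518.0, 147.0]] c [518.4 146.6] st [[-85.9, 176.7]] [-85.9, 176.7]
mod [[606.0, -26.0], [601.0, -81.0], [511.0, -72.0], [517.0, -16.0]] c [558.6 -48.8] st [[-12.3, -1.9], [-21.1, -56.6], [-110.1, -40.5], [-100.3, 14.4]] [-60.9, -21.1]
nose [[433.0, -61.0]] c [432.7 -60.9] st [[-187.4, -23.5]] [-187.4, -23.5]
carton [[433.0, 26.0], [453.0, -25.0], [395.0, -48.0], [375.0, 3.0]] c [413.9 -10.9] st [[-180.5, 63.5], [-164.5, 10.3], [-223.7, -7.9], [-240.3, 45.0]] [-202.2, 27.7]
mat [[490.0, -260.0], [532.0, -423.0], [389.0, -459.0], [348.0, -298.0]] c [ 439.6 -360. ] st [[-145.7, -226.4], [-116.6, -392.0], [-261.3, -417.3], [-290.5, -253.4]] [-203.5, -322.3]
pot [[550.0, 312.0]] c [549.6 311.7] st [[-42.1, 339.0]] [-42.1, 339.0]
catch [[635.0, -147.0]] c [ 635.  -146.6] st [[7.7, -124.5]] [7.7, -124.5]
corner [[523.0, -263.0]] c [ 523.4 -263.1] st [[-112.5, -232.1]] [-112.5, -232.1]
lane_end [[608.0, 217.0]] c [607.9 217.2] st [[8.8, 240.3]] [8.8, 240.3]
```

```bash
python3 -m inch '[[298,-644,0,0,0,18],[298,-644,0,0,0,18],[298,-644,0,0,0,18],[298,-644,0,0,0,18],[298,-644,0,0,0,18],[298,-644,0,0,0,18],[298,-644,0,0,0,18],[298,-644,0,0,0,18],[298,-644,0,0,0,18],[298,-644,0,0,0,18],[298,-644,0,0,0,18],[298,-644,0,0,0,18],[298,-644,0,0,0,18],[298,-644,-50,0,0,18],[298,-644,-100,0,0,18],[298,-644,-120,0,0,18],[298,-644,-120,0,0,18]]' 87
python3 - <<'E'
from bench import ctrl
import cv2
s=ctrl.get_state();print(s['position'],s['tool_rot'],s['joint_positions'])
p,d=ctrl.get_image("wrist");cv2.imwrite("pics/w1.png",p[:,:,::-1])
c=ctrl.camera_params("wrist");print(c['mtx'].tolist(),c['T'].round(4).tolist())
import numpy as np
np.savez("pics/w1.npz",p=p,d=d,K=c['mtx'],T=c['T'])
E
```

```text
time: 2.22
position: [0.5563, -0.0461, 0.1147]
tool_rot: [-0.149, -3.133, -0.001]
ft_force: [-0.9, -0.4, 1.1]
grip_width: 0.999
grip_force: 0.0
[ 0.55626929 -0.04613372  0.11465399] [-1.49059163e-01 -3.13348648e+00 -7.80231195e-04] [-0.37725698  0.23587591  0.46842142  1.84066442 -0.11923053  1.0971686
  1.61074971]
[[422.8394395783759, 0.0, 318.0111237152838], [0.0, 422.8394395783759, 233.8435799900464], [0.0, 0.0, 1.0]] [[0.0958, 0.9665, 0.238, 0.4924], [0.9954, -0.0931, -0.0227, -0.0395], [0.0002, 0.2391, -0.971, 0.265], [0.0, 0.0, 0.0, 1.0]]
```

View pics/w1.png

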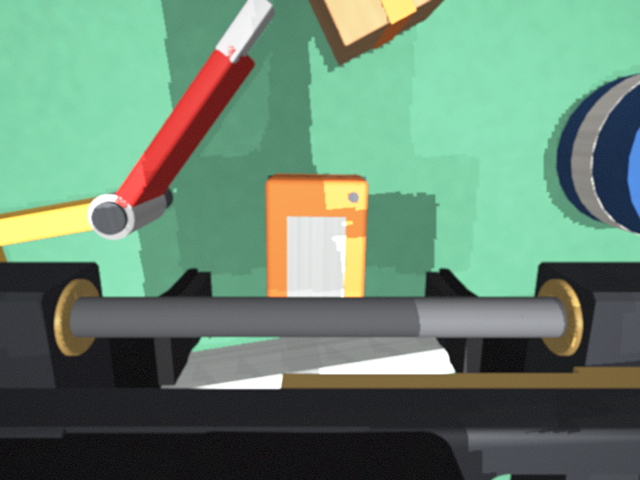

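The wrist picture shows the module square to the fingers and centred between them, with its near edge at (267..367,178). I'll go down and grasp it.

```bash
python3 -m inch '[[2,-3,-40,0,0,0],[2,-3,-70,0,0,0],[2,-3,-92,0,0,0],[2,-3,-92,0,0,0]]' 87 && python3 -m inch '[[0,0,0,0,0,0],[0,0,0,0,0,0],[0,0,0,0,0,0],[0,0,0,0,0,0],[0,0,0,0,0,0],[0,0,0,0,0,0],[0,0,30,0,0,0],[0,0,90,0,0,0],[0,0,130,0,0,0],[0,0,130,0,0,0]]' 0 25
```

```text
time: 2.78
position: [0.5599, -0.0504, 0.0246]
tool_rot: [-0.152, -3.137, -0.001]
ft_force: [0.1, 0.4, -0.1]
grip_width: 1.002
grip_force: 0.0
time: 4.03
position: [0.5623, -0.0522, 0.1577]
tool_rot: [0.154, 3.132, 0.0]
ft_force: [-0.7, 0.5, -1.4]
grip_width: 0.641
grip_force: 25.0
```

```bash
python3 -m inch '[[-122,-308,0,0,0,0],[-122,-308,0,0,0,0],[-122,-308,0,0,0,0],[-122,-308,0,0,0,0],[-122,-308,0,0,0,0],[-122,-308,0,0,0,0],[-122,-308,0,0,0,0],[-122,-308,-50,0,0,0],[-122,-308,-90,0,0,0],[-122,-308,-115,0,0,0],[-122,-308,-122,0,0,0],[-122,-308,-122,0,0,0]]'
```

```text
time: 5.52
position: [0.4386, -0.3583, 0.0323]
tool_rot: [-0.151, -3.137, -0.001]
ft_force: [-0.6, 0.1, -1.7]
grip_width: 0.645
grip_force: 25.0
```

```bash
python3 -m inch '[[0,0,-3,0,0,0],[0,0,-5,0,0,0],[0,0,-5,0,0,0]]' && python3 -m inch '[[0,0,0,0,0,0],[0,0,0,0,0,0],[0,0,0,0,0,0],[0,0,0,0,0,0],[0,0,40,0,0,0],[0,0,90,0,0,0],[0,0,120,0,0,0],[0,0,120,0,0,0]]' 87
python3 - <<'E'
from bench import ctrl
import cv2
p,d=ctrl.get_image("wrist");cv2.imwrite("pics/w2.png",p[:,:,::-1])
s=ctrl.get_state();print(s['position'],s['time'])
E
```

```text
time: 5.9
position: [0.4389, -0.3597, 0.0283]
tool_rot: [0.153, 3.136, -0.001]
ft_force: [-0.2, -0.2, 0.6]
grip_width: 0.642
grip_force: 25.0
time: 6.9
position: [0.4396, -0.3606, 0.1502]
tool_rot: [0.153, 3.133, -0.003]
ft_force: [-0.1, 0.0, 0.4]
grip_width: 1.0
grip_force: 0.0
[ 0.43866579 -0.35954948  0.14833698] 6.95
```

View pics/w2.png

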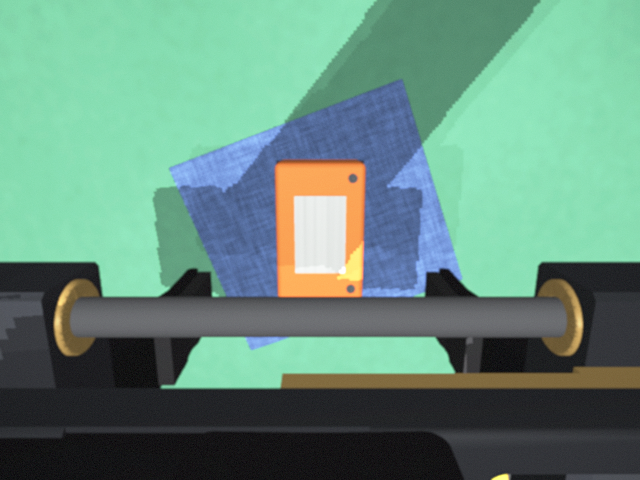

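The module is flat on the mat, well inside it (module at (320,230)). Next I'll take up a pose behind the tin, with the fingers part open as a cradle.

```bash
python3 -m inch '[[13,501,0,0,0,10],[13,501,0,0,0,10],[13,501,0,0,0,10],[13,501,0,0,0,10],[13,501,0,0,0,10],[13,501,0,0,0,10],[13,501,0,0,0,10],[13,501,0,0,0,10],[13,501,0,0,0,10],[13,501,-20,0,0,10],[13,501,-70,0,0,10],[13,501,-105,0,0,10],[13,501,-113,0,0,10],[13,501,-113,0,0,10],[13,501,-113,0,0,10]]' 40
python3 - <<'E'
from bench import ctrl
import cv2,numpy as np
from h import *
p,d=ctrl.get_image("top");c=ctrl.camera_params("top");np.savez("pics/top2.npz",p=p,d=d,K=c['mtx'],T=c['T'])
s=ctrl.get_state();print(s['position'],s['tool_rot'],s['grip_width'])
# tin lid: blue pixels
h=cv2.cvtColor(p,cv2.COLOR_RGB2HSV);q=h[200:330,190:300];print(h[272,240])
m=((abs(q[:,:,0].astype(int)-h[272,240,0])<6)&(q[:,:,1]>150)).astype('uint8')
cs=max(cv2.findContours(m,0,1)[0],key=cv2.contourArea);(x,y),r=cv2.minEnclosingCircle(cs);print(x+190,y+200,r,ray([(x+190,y+200)],.064,c['mtx'],c['T']))
E
```

```text
time: 8.82
position: [0.4524, 0.1419, 0.0359]
tool_rot: [-0.12, 3.137, 0.002]
ft_force: [-0.2, -0.4, -0.5]
grip_width: 0.459
grip_force: 0.0
[0.45239478 0.14196796 0.03599716] [-1.20438787e-01  3.13672887e+00  1.73974757e-03] 0.4624140669568697
[107 167 130]
244.5 265.5 21.96598243713379 [[531.76773873 136.98306577]]
```

```bash
python3 -m inch '[[7,0.5,0,0,0,0],[13,1,0,0,0,0],[17,1.3,0,0,0,0],[21,1.6,0,0,0,0],[25,1.9,0,0,0,0],[29,2.2,0,0,0,0],[33,2.5,0,0,0,0],[37,2.9,0,0,0,0],[41,3.2,0,0,0,0],[45,3.5,0,0,0,0],[49,3.8,0,0,0,0],[52,4,0,0,0,0],[54,4.2,0,0,0,0],[54,4.2,0,0,0,0]]' && python3 -m inch '[[1,0.1,0,0,0,0],[2,0.2,0,0,0,0],[2,0.2,0,0,0,0]]'&& python3 -m inch '[[1,0.1,0,0,0,0],[2,0.2,0,0,0,0],[2,0.2,0,0,0,0]]'
```

```text
time: 10.62
position: [0.5055, 0.1459, 0.0347]
tool_rot: [-0.121, 3.139, 0.0]
ft_force: [0.2, 0.3, 0.2]
grip_width: 0.459
grip_force: 0.3
time: 11.0
position: [0.5072, 0.1461, 0.0346]
tool_rot: [0.121, -3.139, -0.0]
ft_force: [-2.0, -0.1, 0.4]
grip_width: 0.457
grip_force: 0.8
time: 11.38
position: [0.5094, 0.1463, 0.0346]
tool_rot: [-0.121, 3.139, 0.0]
ft_force: [-1.7, -0.7, 0.7]
grip_width: 0.457
grip_force: 0.8
```

```bash
for i in 1 2; do :; done; python3 -m inch '[[1,0.1,0,0,0,0],[2,0.2,0,0,0,0],[2,0.2,0,0,0,0]]'; python3 -m inch '[[1,0.1,0,0,0,0],[1,0.1,0,0,0,0]]';python3 -m inch '[[1,0.1,0,0,0,0],[1,0.1,0,0,0,0]]'
```

```text
time: 11.75
position: [0.5114, 0.1465, 0.0346]
tool_rot: [-0.121, 3.139, 0.0]
ft_force: [-2.1, -0.5, 0.3]
grip_width: 0.457
grip_force: 0.8
time: 12.0
position: [0.5123, 0.1466, 0.0346]
tool_rot: [-0.121, 3.139, 0.0]
ft_force: [-2.3, -0.5, 0.6]
grip_width: 0.457
grip_force: 0.9
time: 12.25
position: [0.5125, 0.1466, 0.0345]
tool_rot: [0.121, -3.138, 0.0]
ft_force: [-5.4, 0.1, 3.0]
grip_width: 0.459
grip_force: 2.4
```

The force rise with no further motion, at station x of about -92, means the tin touches the fence. I'll back off, lift and go round to the tin's far end.

```bash
python3 -m inch '[[-6,-0.5,0,0,0,0],[-30,-2.3,0,0,0,0],[-30,-2.3,40,0,0,0],[-30,-2.3,85,0,0,0]]' && python3 -m inch '[[0,0,0,0,0,-10],[0,0,0,0,0,-20],[0,0,0,0,0,-30],[0,0,0,0,0,-40],[10,20,0,0,0,-50],[25,45,0,0,0,-60],[40,70,0,0,0,-65],[40,70,0,0,0,-65],[40,70,0,0,0,-65]]' 0 20
python3 -c "
from bench import ctrl
s=ctrl.get_state();print(s['joint_positions'],s['position'])"
```

```text
time: 12.75
position: [0.4832, 0.1442, 0.1202]
tool_rot: [-0.121, 3.138, -0.0]
ft_force: [1.0, 0.8, 0.4]
grip_width: 0.464
grip_force: 0.0
time: 13.88
position: [0.5233, 0.2136, 0.1195]
tool_rot: [1.584, 2.712, -0.0]
ft_force: [0.1, -0.2, -0.3]
grip_width: 0.002
grip_force: 0.0
[-0.66663938  0.23023778  0.26272377  1.81692637 -0.06561196  1.10248935
  0.13261902] [0.523346   0.21363243 0.119509  ]
```

```bash
python3 -m inch '[[0,0,-50,0,0,0],[0,0,-80,0,0,0],[0,0,-85,0,0,0],[0,0,-85,0,0,0],[3,-6,-85,0,0,0],[6,-10,-85,0,0,0],[8,-14,-85,0,0,0],[9,-17,-85,0,0,0],[9.3,-20,-85,0,0,0],[9.6,-24,-85,0,0,0],[9.9,-28,-85,0,0,0],[10.2,-32,-85,0,0,0],[10.5,-36,-85,0,0,0],[10.5,-36,-85,0,0,0]]'
python3 - <<'E'
from bench import ctrl
import cv2,numpy as np
p,d=ctrl.get_image("scene");q=p[170:390,280:510];cv2.imwrite("pics/s2.png",cv2.resize(q,None,fx=2.7,fy=2.7)[:,:,::-1])
c=ctrl.camera_params("scene");np.savez("pics/s2.npz",p=p,d=d,K=c['mtx'],T=c['T'])
E
```

```text
time: 15.62
position: [0.5276, 0.1862, 0.0351]
tool_rot: [-1.57, -2.707, -0.002]
ft_force: [-17.3, 14.0, 13.5]
grip_width: 0.007
grip_force: 9.7
```

View pics/s2.png

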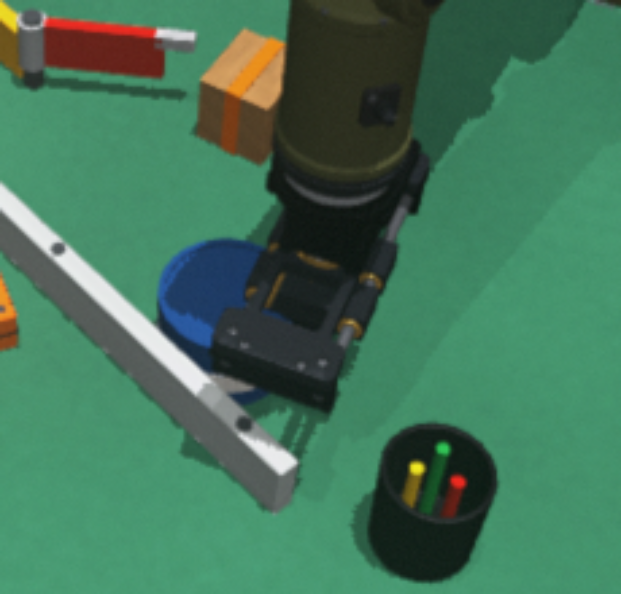

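The scene shows the tin upright against the fence, but the 25° push angle wedges it, and about 20 N builds up. I'll back off, flatten the angle to about 7°, and measure the tin.

```bash
python3 -m inch '[[-8,14,0,0,0,0],[-12,30,0,0,0,0],[-12,50,0,0,0,-9],[-12,50,0,0,0,-18],[-12,50,0,0,0,-18]]'
python3 - <<'E'
from bench import ctrl
import cv2,numpy as np
from h import *
S=np.array([617.7,-23.]);M=np.array([[.997,-.077],[.077,.997]])
s=ctrl.get_state();print("tcp st",(s['position'][:2]*1000-S)@M)
for n in("scene","top"):
    p,d=ctrl.get_image(n);c=ctrl.camera_params(n);K,T=c['mtx'],c['T']
    v,u=np.nonzero(d>0);z=d[v,u]
    P=(np.c_[(u-K[0,2])/K[0,0]*z,(v-K[1,2])/K[1,1]*z,z]@T[:3,:3].T+T[:3,3])*1000
    st=(P[:,:2]-S)@M
    h=cv2.cvtColor(p,cv2.COLOR_RGB2HSV)[v,u].astype(int)
    k=(abs(P[:,2]-64)<5)&(st[:,0]<10)&(st[:,0]>-150)&(st[:,1]>50)&(st[:,1]<260)&(h[:,0]>98)&(h[:,0]<118)&(h[:,1]>120)
    q=st[k];print(n,k.sum(),q.min(0),q.max(0),P[k,2].mean())
E
```

```text
time: 16.3
position: [0.5219, 0.2284, 0.0343]
tool_rot: [1.987, 2.432, -0.001]
ft_force: [0.6, -0.4, -0.1]
grip_width: 0.005
grip_force: 0.0
tcp st [-76.14717173 258.01598725]
scene 1536 [-86.59855733 123.21405656] [  4.53684947 205.94974098] 62.043569024988564
top 1623 [-89.81314046 123.31943296] [-7.43502742e-02  2.14311058e+02] 62.2304575498507
```

```bash
python3 -m inch '[[10,-6,0,0,0,0],[26,-20,0,0,0,0],[26,-26,0,0,0,0],[26.3,-30,0,0,0,0],[26.6,-34,0,0,0,0],[27,-38,0,0,0,0],[27.3,-42,0,0,0,0],[27.6,-46,0,0,0,0],[28,-52,0,0,0,0],[28.4,-58,0,0,0,0]]'
```

```text
time: 17.65
position: [0.5479, 0.1731, 0.0345]
tool_rot: [-1.984, -2.429, 0.0]
ft_force: [-7.6, 8.1, 4.0]
grip_width: 0.006
grip_force: 4.6
```

```bash
python3 -m inch '[[-1,-4,0,0,0,0],[-1,-9,0,0,0,0],[-0.7,-14,0,0,0,0],[-0.3,-19,0,0,0,0],[0,-24,0,0,0,0],[0.4,-29,0,0,0,0],[0.8,-34,0,0,0,0],[1.2,-39,0,0,0,0]]'; python3 -m inch '[[0.4,-5,0,0,0,0],[0.8,-10,0,0,0,0],[1.2,-15,0,0,0,0],[1.5,-20,0,0,0,0],[2,-25,0,0,0,0],[2.3,-30,0,0,0,0]]'
```

```text
time: 18.65
position: [0.5445, 0.1408, 0.0346]
tool_rot: [-1.971, -2.426, 0.001]
ft_force: [-20.2, 18.4, 13.2]
grip_width: 0.004
grip_force: 11.4
time: 19.4
position: [0.5406, 0.1192, 0.0345]
tool_rot: [-1.955, -2.419, 0.002]
ft_force: [-36.3, 32.9, 27.6]
grip_width: 0.005
grip_force: 21.0
```

The single pusher makes the tin roll on the fence and bind, because the pads grip it strongly. I'll back off, measure, and use the two-finger cradle for the slide too.

```bash
python3 -m inch '[[-12,12,0,0,0,0],[-20,25,0,0,0,0],[-20,50,0,0,0,-7],[-20,50,40,0,0,-7],[-20,50,80,0,0,-7],[-20,70,80,0,0,-7],[-20,70,80,0,0,-7]]'
cat > tin.py <<'E'
from bench import ctrl
import cv2,numpy as np
from scipy.optimize import least_squares
S=np.array([617.7,-23.]);M=np.array([[.997,-.077],[.077,.997]])
s=ctrl.get_state();print("tcp st",((s['position'][:2]*1000-S)@M).round(1),s['position'][2],s['ft_force'].round(1),s['tool_rot'].round(3),s['time'])
p,d=ctrl.get_image("top");c=ctrl.camera_params("top");K,T=c['mtx'],c['T']
v,u=np.nonzero(d>0);z=d[v,u]
P=(np.c_[(u-K[0,2])/K[0,0]*z,(v-K[1,2])/K[1,1]*z,z]@T[:3,:3].T+T[:3,3])*1000
st=(P[:,:2]-S)@M
h=cv2.cvtColor(p,cv2.COLOR_RGB2HSV)[v,u].astype(int)
k=(abs(P[:,2]-64)<6)&(st[:,0]<10)&(st[:,0]>-150)&(st[:,1]>-240)&(st[:,1]<260)&(h[:,0]>98)&(h[:,0]<118)&(h[:,1]>120)
q=st[k];print("lid",k.sum(),q.min(0).round(1),q.max(0).round(1))
A=np.c_[q,np.ones(len(q))];print("plane",np.linalg.lstsq(A,P[k,2],rcond=None)[0].round(3),P[k,2].mean())
cv2.imwrite("pics/last.png",p[:,:,::-1])
E
python3 tin.py
```

```text
time: 20.27
position: [0.5335, 0.1727, 0.1142]
tool_rot: [2.132, 2.307, 0.0]
ft_force: [-0.3, 0.4, 0.0]
grip_width: 0.002
grip_force: 0.0
tcp st [-68.9 201.6] 0.11416435308554672 [-0.3  0.4  0. ] [2.132 2.307 0.   ] 20.275
lid 1707 [-90.2  48.7] [  0.4 138.6]
plane [-3.0000e-03 -1.0000e-03  6.1941e+01] 62.000377018295026
```

```bash
python3 -m inch '[[26.6,-34.7,0,0,0,0],[26.6,-34.7,-30,0,0,0],[26.6,-34.7,-70,0,0,0],[26.6,-34.7,-80,0,0,0],[26.6,-34.7,-80,0,0,0],[27.5,-45,-80,0,0,0],[28,-51,-80,0,0,0],[28.3,-55,-80,0,0,0],[28.6,-59,-80,0,0,0],[29,-64,-80,0,0,0],[29.4,-69,-80,0,0,0],[29.8,-74,-80,0,0,0],[30.2,-79,-80,0,0,0]]' 40 20; python3 tin.py
```

```text
time: 21.95
position: [0.5638, 0.0924, 0.0347]
tool_rot: [-2.134, -2.305, -0.0]
ft_force: [-0.3, 4.9, 4.6]
grip_width: 0.462
grip_force: 2.6
tcp st [-44.9 119.2] 0.03467312341926701 [-0.3  4.9  4.6] [-2.134 -2.305 -0.   ] 21.95
lid 1228 [-92.5  24.8] [-2.5 87.9]
plane [ 1.0000e-03 -1.4000e-02  6.2841e+01] 61.99125375165641
```

```bash
python3 -m inch '[[1.5,0,0,0,0,0],[3,0,0,0,0,0],[4.5,0,0,0,0,0],[4.5,0,0,0,0,0]]'; python3 tin.py;  python3 -m inch '[[1,0,0,0,0,0],[1.5,0,0,0,0,0],[1.5,0,0,0,0,0]]'; python3 tin.py
```

```text
time: 22.5
position: [0.5683, 0.0915, 0.0341]
tool_rot: [2.134, 2.304, -0.002]
ft_force: [-0.4, 0.9, -0.1]
grip_width: 0.458
grip_force: 0.2
tcp st [-40.4 117.9] 0.034105892212227235 [-0.4  0.9 -0.1] [ 2.134e+00  2.304e+00 -2.000e-03] 22.5
lid 1265 [-90.4  22.2] [-0.6 86.8]
plane [ 0.0000e+00 -1.1000e-02  6.2547e+01] 61.934638510402806
time: 22.92
position: [0.57, 0.0923, 0.0347]
tool_rot: [2.134, 2.305, 0.0]
ft_force: [-0.6, -0.5, 0.4]
grip_width: 0.459
grip_force: 0.1
tcp st [-38.7 118.6] 0.03466765305126551 [-0.6 -0.5  0.4] [2.134 2.305 0.   ] 22.925
lid 1277 [-90.3  22.3] [-0.7 87.5]
plane [-1.0000e-03 -1.2000e-02  6.2668e+01] 62.04635430387596
```

The tin is back on the fence. I'll go back to the closed pusher at only about 5°, in short strokes that release the force each time.

```bash
python3 -m inch '[[-1,15,0,0,0,0],[-2,25,0,0,0,0]]' && python3 -m inch '[[-11,0,0,0,0,5],[-11,0,0,0,0,5],[-11,0,0,0,0,5],[-10.4,-8,0,0,0,5],[-9.6,-18,0,0,0,5],[-9.2,-23,0,0,0,5],[-8.8,-28,0,0,0,5],[-8.4,-33,0,0,0,5],[-8,-38,0,0,0,5],[-7.6,-43,0,0,0,5],[-7.2,-48,0,0,0,5]]' 0; python3 tin.py
```

```text
time: 23.22
position: [0.5678, 0.1192, 0.0347]
tool_rot: [-2.133, -2.306, -0.001]
ft_force: [0.7, -0.5, 0.1]
grip_width: 0.461
grip_force: 0.0
time: 24.6
position: [0.5606, 0.0691, 0.0346]
tool_rot: [2.032, 2.396, 0.0]
ft_force: [0.1, 3.0, 0.1]
grip_width: 0.009
grip_force: 0.9
tcp st [-49.8  96.2] 0.03460571159603932 [0.1 3.  0.1] [2.032 2.396 0.   ] 24.6
lid 1289 [-90.2  -4. ] [-0.8 64.2]
plane [-2.0000e-03 -6.0000e-03  6.2041e+01] 61.97828934772724
```

```bash
python3 -m inch '[[0.8,-4,0,0,0,0],[1.4,-8,0,0,0,0],[2,-12,0,0,0,0],[2.4,-17,0,0,0,0],[2.8,-22,0,0,0,0],[3.2,-27,0,0,0,0],[3.6,-32,0,0,0,0],[4,-37,0,0,0,0]]'; python3 tin.py
```

```text
time: 25.65
position: [0.5646, 0.032, 0.0346]
tool_rot: [2.032, 2.396, 0.0]
ft_force: [-0.1, 2.1, 0.9]
grip_width: 0.005
grip_force: 1.1
tcp st [-48.7  58.9] 0.034591731615481854 [-0.1  2.1  0.9] [2.032 2.396 0.   ] 25.65
lid 1130 [-90.1 -41.3] [-1.4 21.5]
plane [-7.0000e-03 -1.0000e-03  6.1654e+01] 61.98711894730712
```

```bash
python3 -m inch '[[1,-4,0,0,0,1],[2,-8,0,0,0,2],[2.8,-12,0,0,0,3],[3.2,-17,0,0,0,3],[3.6,-22,0,0,0,3],[4,-27,0,0,0,3],[4.4,-32,0,0,0,3],[4.8,-37,0,0,0,3]]'; python3 tin.py
```

```text
time: 26.7
position: [0.5643, 0.0051, 0.0345]
tool_rot: [-1.95, -2.442, -0.003]
ft_force: [-16.3, 19.1, 15.2]
grip_width: 0.008
grip_force: 11.4
tcp st [-51.   32.1] 0.03446057150322241 [-16.3  19.1  15.2] [-1.95  -2.442 -0.003] 26.7
lid 785 [-89.7 -67.2] [ -3.8 -17.8]
plane [-5.0000e-03 -1.3000e-02  6.1222e+01] 62.02602722081205
```

Run:
```python
import cv2
p=cv2.imread("pics/last.png")[180:300,300:470];cv2.imwrite("pics/l1.png",cv2.resize(p,None,fx=4.5,fy=4.5,interpolation=cv2.INTER_CUBIC))
```

```text
(no output)
```

View pics/l1.png

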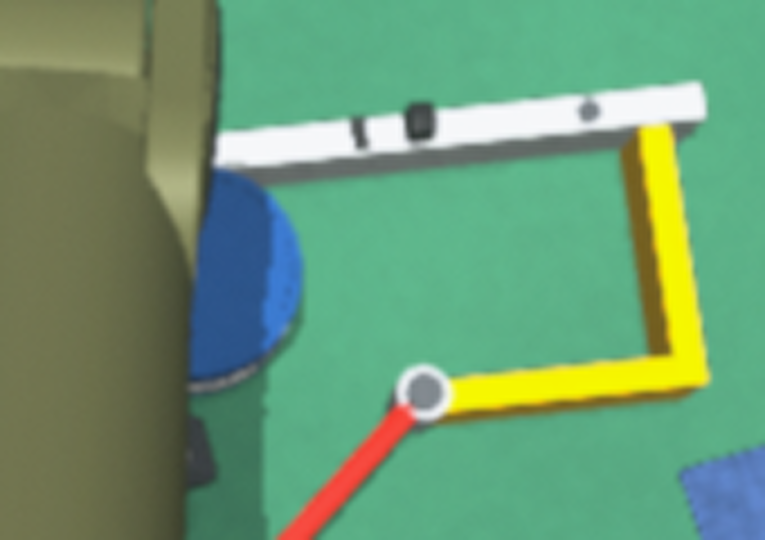

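The picture shows the tin hard against the fence with its leading edge near (300,270), and the gate post clear at (423,391). I'll ease off the force and continue with another stroke.

```bash
python3 -m inch '[[-5,10,0,0,0,0],[-5,22,0,0,0,-2],[-4.5,16,0,0,0,-2],[-4,11,0,0,0,-2],[-3.6,7,0,0,0,-2],[-3.2,3,0,0,0,-2],[-2.8,-2,0,0,0,-2],[-2.4,-7,0,0,0,-2],[-2,-12,0,0,0,-2],[-1.6,-17,0,0,0,-2],[-1.2,-22,0,0,0,-2],[-0.8,-27,0,0,0,-2]]'; python3 tin.py
```

```text
time: 28.25
position: [0.5686, -0.032, 0.0346]
tool_rot: [2.011, 2.414, -0.0]
ft_force: [-0.6, 2.8, 1.5]
grip_width: 0.009
grip_force: 1.2
tcp st [-49.7  -5.2] 0.03456995454666909 [-0.6  2.8  1.5] [ 2.011  2.414 -0.   ] 28.25
lid 638 [ -89.5 -105.1] [ -7.  -58.9]
plane [-1.0000e-02 -2.5000e-02  5.9353e+01] 61.96768615067206
```

```bash
python3 -m inch '[[0.6,-5,0,0,0,0],[1,-10,0,0,0,0],[1.5,-15,0,0,0,0],[2,-20,0,0,0,0],[2.4,-25,0,0,0,0],[2.8,-30,0,0,0,0],[3.2,-35,0,0,0,0],[3.6,-40,0,0,0,0]]'; python3 tin.py
```

```text
time: 29.3
position: [0.5722, -0.072, 0.0346]
tool_rot: [2.011, 2.414, -0.0]
ft_force: [-0.5, 2.5, -1.0]
grip_width: 0.002
grip_force: 1.1
tcp st [-49.1 -45.4] 0.03456754089476293 [-0.5  2.5 -1. ] [ 2.011  2.414 -0.   ] 29.3
lid 348 [ -87.6 -145.2] [ -16.  -110.4]
plane [-2.0000e-02 -5.3000e-02  5.4221e+01] 62.113220173648095
```

```bash
python3 -m inch '[[0.7,-5,0,0,0,0],[1.3,-10,0,0,0,0],[1.8,-15,0,0,0,0],[2.2,-20,0,0,0,0],[2.6,-25,0,0,0,0],[3,-30,0,0,0,0],[3.4,-35,0,0,0,0],[3.8,-40,0,0,0,0]]'; python3 tin.py | head -3
python3 - <<'E'
from bench import ctrl
import cv2,numpy as np
S=np.array([617.7,-23.]);M=np.array([[.997,-.077],[.077,.997]])
p,d=ctrl.get_image("scene");c=ctrl.camera_params("scene");K,T=c['mtx'],c['T']
v,u=np.nonzero(d>0);z=d[v,u]
P=(np.c_[(u-K[0,2])/K[0,0]*z,(v-K[1,2])/K[1,1]*z,z]@T[:3,:3].T+T[:3,3])*1000
st=(P[:,:2]-S)@M;h=cv2.cvtColor(p,cv2.COLOR_RGB2HSV)[v,u].astype(int)
k=(abs(P[:,2]-64)<4)&(st[:,0]<10)&(st[:,0]>-100)&(st[:,1]>-230)&(st[:,1]<0)&(h[:,0]>98)&(h[:,0]<118)&(h[:,1]>120)
q=st[k];print(k.sum(),q.min(0),q.max(0))
E
```

```text
time: 30.35
position: [0.5759, -0.1119, 0.0346]
tool_rot: [-2.011, -2.414, -0.0]
ft_force: [-1.5, 3.1, 1.4]
grip_width: 0.002
grip_force: 1.5
tcp st [-48.5 -85.4] 0.03457317400331908 [-1.5  3.1  1.4] [-2.011 -2.414 -0.   ] 30.35
lid 113 [ -82.9 -184.7] [ -35.1 -163.6]
plane [-0.07  -0.158 30.962] 62.81542255482287
130 [ -69.02910441 -186.48149374] [-15.15381224 -94.71758281]
```

```bash
python3 -m inch '[[0.4,-5,0,0,0,0],[0.8,-10,0,0,0,0],[1.2,-15,0,0,0,0],[1.6,-20,0,0,0,0],[2,-25,0,0,0,0],[2.3,-29,0,0,0,0],[2.4,-31,0,0,0,0],[2.4,-31,0,0,0,0]]'; python3 -m inch '[[0.1,-1,0,0,0,0],[0.2,-2,0,0,0,0]]';python3 -m inch '[[0.1,-1,0,0,0,0],[0.1,-1.5,0,0,0,0]]'
```

```text
time: 31.45
position: [0.5784, -0.1435, 0.0346]
tool_rot: [2.011, 2.413, -0.001]
ft_force: [-0.2, 0.0, -0.4]
grip_width: 0.009
grip_force: 0.3
time: 31.7
position: [0.5785, -0.1438, 0.0346]
tool_rot: [-2.01, -2.414, -0.001]
ft_force: [-1.2, 3.1, 1.1]
grip_width: 0.005
grip_force: 1.9
time: 31.95
position: [0.5786, -0.1458, 0.0346]
tool_rot: [-2.01, -2.414, -0.0]
ft_force: [-1.8, 2.9, 1.2]
grip_width: 0.006
grip_force: 2.0
```

```bash
python3 -m inch '[[0.1,-0.5,0,0,0,0],[0.1,-1,0,0,0,0]]';python3 -m inch '[[0.1,-0.5,0,0,0,0],[0.1,-1,0,0,0,0]]'
```

```text
time: 32.2
position: [0.5786, -0.1458, 0.0346]
tool_rot: [-2.009, -2.413, -0.001]
ft_force: [-1.6, 5.9, 3.1]
grip_width: 0.003
grip_force: 3.3
time: 32.45
position: [0.5786, -0.1458, 0.0346]
tool_rot: [-2.007, -2.413, -0.002]
ft_force: [-2.8, 9.0, 4.0]
grip_width: 0.005
grip_force: 4.2
```

The tin is home: TCP y has stalled and the force is rising. I'll retreat and go to the outer side of the gate.

```bash
python3 -m inch '[[-1,10,0,0,0,0],[-3,40,0,0,0,0],[-3,40,45,0,0,10],[-3,40,85,0,0,20],[-40,40,85,0,0,30],[-90,35,85,0,0,40],[-128,35,85,0,0,50],[-128,35,85,0,0,60],[-128,35,85,0,0,70],[-128,35,85,0,0,80],[-128,35,85,0,0,90],[-128,35,85,0,0,100],[-128,35,85,0,0,110],[-128,35,85,0,0,120],[-128,35,85,0,0,125],[-128,35,85,0,0,125]]'; python3 tin.py
python3 - <<'E'
import cv2,numpy as np
from bench import ctrl
print(ctrl.get_state()['joint_positions'].round(2))
p=cv2.imread("pics/last.png")[180:360,300:480];cv2.imwrite("pics/l2.png",cv2.resize(p,None,fx=3.3,fy=3.3,interpolation=cv2.INTER_CUBIC))
S=np.array([617.7,-23.]);M=np.array([[.997,-.077],[.077,.997]])
q=ctrl.get_state()['position']*1000
for th,o in[(132,26)]+[(t,14.5) for t in range(132,-1,-12)]+[(0,12)]:
    a=np.radians(th);w=M@(np.array([-107,-112])+70*np.array([np.cos(a),np.sin(a)])+o*np.array([-np.sin(a),np.cos(a)]))+S
    print(th,o,(w-q[:2]).round(1).tolist())
E
```

```text
time: 34.45
position: [0.4512, -0.1141, 0.1197]
tool_rot: [-1.209, 2.899, -0.002]
ft_force: [-0.1, 0.1, 0.2]
grip_width: 0.005
grip_force: 0.0
tcp st [-173.  -78.] 0.11969926211446136 [-0.1  0.1  0.2] [-1.209e+00  2.899e+00 -2.000e-03] 34.45
lid 1415 [ -79.7 -217.4] [  -0.3 -129.4]
plane [6.0000e-03 3.0000e-03 6.2712e+01] 61.935835898250744
[-0.17  0.02  0.36  2.05 -0.01  1.08  2.56]
132 26 [-0.1, 0.4]
132 14.5 [7.8, 8.8]
120 14.5 [17.0, 20.6]
108 14.5 [28.4, 30.2]
96 14.5 [41.6, 37.2]
84 14.5 [56.0, 41.4]
72 14.5 [70.9, 42.5]
60 14.5 [85.7, 40.4]
48 14.5 [99.7, 35.3]
36 14.5 [112.4, 27.4]
24 14.5 [123.2, 17.1]
12 14.5 [131.6, 4.7]
0 14.5 [137.2, -9.1]
0 12 [137.4, -11.6]
```

View pics/l2.png

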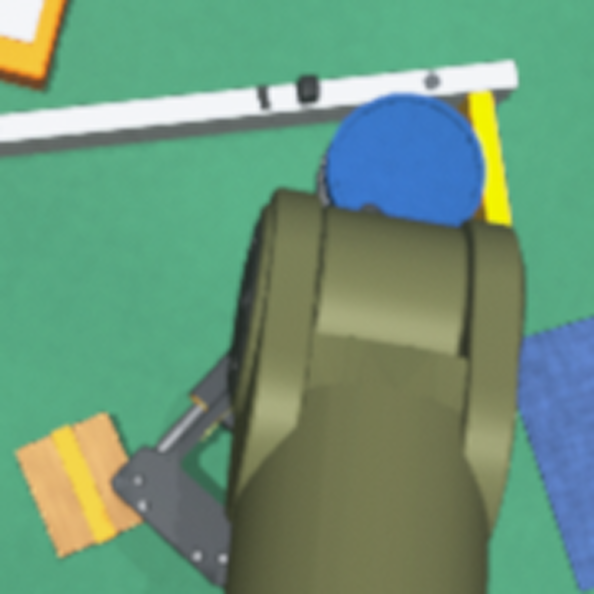

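The tin sits home in the bay corner (lid at (405,170)), touching fence and stop. The raised gripper is on the gate's outer side and will stay well above the carton. I'll swing the gate.

```bash
python3 -m inch '[[0,0,-45,0,0,0],[0,0,-75,0,0,0],[0,0,-75,0,0,0],[4,4.5,-75,0,0,0],[8,9,-75,0,0,0],[12,15,-75,0,0,-6],[17,20.5,-75,0,0,-12],[22.5,25.5,-75,0,0,-18],[28.5,30,-75,0,0,-24],[35,34,-75,0,0,-30],[41.5,37,-75,0,0,-36],[49,39.5,-75,0,0,-42],[56,41.5,-75,0,0,-48],[63.5,42,-75,0,0,-54],[71,42.5,-75,0,0,-60],[71,42.5,-75,0,0,-60]]' && python3 -m inch '[[7.5,-1,0,0,0,-6],[15,-2,0,0,0,-12],[22,-4.5,0,0,0,-18],[29,-7,0,0,0,-24],[35,-11,0,0,0,-30],[41.5,-15,0,0,0,-36],[47,-20,0,0,0,-42],[52.5,-25.5,0,0,0,-48],[57,-31.5,0,0,0,-54],[61,-38,0,0,0,-60],[61,-38,0,0,0,-60]]'
```

```text
time: 36.5
position: [0.5232, -0.07, 0.0456]
tool_rot: [0.396, 3.114, 0.0]
ft_force: [-0.8, -0.7, -1.2]
grip_width: 0.006
grip_force: 0.0
time: 37.88
position: [0.5834, -0.1088, 0.0451]
tool_rot: [1.9, 2.501, 0.001]
ft_force: [0.6, 0.5, -0.4]
grip_width: 0.009
grip_force: 0.0
```

```bash
python3 -m inch '[[2,-5,0,0,0,-4],[4,-9,0,0,0,-8],[5.5,-13,0,0,0,-12],[5.6,-14,0,0,0,-12],[5.6,-14,0,0,0,-12]]'; python3 -m inch '[[0.1,-1,0,0,0,0],[0.2,-2,0,0,0,0],[0.2,-2,0,0,0,0]]'; python3 tin.py
```

```text
time: 38.5
position: [0.5886, -0.1211, 0.0449]
tool_rot: [-2.15, -2.289, -0.002]
ft_force: [-1.9, 5.0, 2.5]
grip_width: 0.005
grip_force: 2.1
time: 38.88
position: [0.5886, -0.1212, 0.0448]
tool_rot: [-2.148, -2.288, -0.004]
ft_force: [-2.4, 8.9, 5.0]
grip_width: 0.005
grip_force: 4.1
tcp st [-36.6 -95.7] 0.04484939051036582 [-2.4  8.9  5. ] [-2.148 -2.288 -0.004] 38.875
lid 733 [ -89.5 -217.1] [  -7.9 -159. ]
plane [ 1.0000e-03 -7.0000e-03  6.0665e+01] 61.88603477254311
```

```bash
python3 -m inch '[[-1,10,0,0,0,0],[-2,35,0,0,0,0],[-2,35,50,0,0,0],[-10,60,100,0,0,0],[-30,120,130,0,0,0],[-60,180,130,0,0,0],[-60,230,130,0,0,0],[-60,230,130,0,0,0]]'; python3 tin.py
python3 - <<'E'
import cv2,numpy as np
p=cv2.imread("pics/last.png")
a=cv2.resize(p[190:280,370:470],None,fx=6,fy=6,interpolation=cv2.INTER_CUBIC)
cv2.imwrite("pics/l3.png",a)
E
```

```text
time: 39.92
position: [0.5277, 0.1112, 0.1744]
tool_rot: [-2.142, -2.297, -0.002]
ft_force: [-0.4, 0.5, -0.4]
grip_width: 0.005
grip_force: 0.0
tcp st [-79.4 140.7] 0.1744469445030982 [-0.4  0.5 -0.4] [-2.142e+00 -2.297e+00 -2.000e-03] 39.925
lid 1673 [ -90.2 -217.1] [  -0.5 -129.1]
plane [-2.0000e-03  5.0000e-03  6.2746e+01] 62.005668258592756
```

View pics/l3.png

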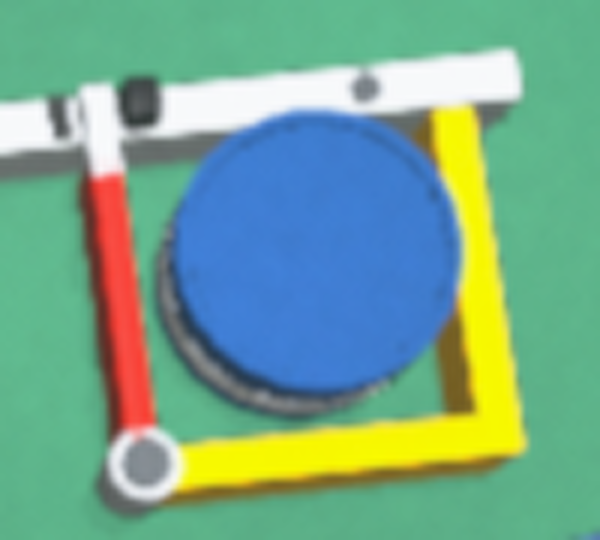

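Seen from above, the nose (98,90) is on the fence beside the lug (140,100), with the tin home behind the gate. A gap of about 1 mm may remain, so I'll press once more, nearer the nose, to confirm it rests on the stop.

```bash
python3 -m inch '[[0,-50,0,0,0,0],[30,-110,0,0,0,0],[65,-165,-30,0,0,0],[73,-190,-80,0,0,0],[73,-190,-130,0,0,0],[73,-190,-130,0,0,0],[74,-210,-130,0,0,0],[75,-222,-130,0,0,0],[75,-227,-130,0,0,0],[75,-229,-130,0,0,0],[75,-229,-130,0,0,0]]'; python3 -m inch '[[0.1,-1,0,0,0,0],[0.2,-2,0,0,0,0],[0.2,-2,0,0,0,0]]'; python3 -m inch '[[0.1,-1,0,0,0,0],[0.2,-2,0,0,0,0],[0.2,-2,0,0,0,0]]'
```

```text
time: 41.35
position: [0.6055, -0.1199, 0.0474]
tool_rot: [-2.15, -2.288, -0.01]
ft_force: [-3.0, 8.6, 7.3]
grip_width: 0.003
grip_force: 4.0
time: 41.72
position: [0.6055, -0.12, 0.0474]
tool_rot: [-2.147, -2.288, -0.012]
ft_force: [-3.8, 10.7, 9.7]
grip_width: 0.006
grip_force: 5.6
time: 42.1
position: [0.6056, -0.1201, 0.0474]
tool_rot: [-2.144, -2.287, -0.014]
ft_force: [-4.1, 14.0, 10.6]
grip_width: 0.006
grip_force: 7.3
```

Both presses stop rigidly at the same station y (-95.7 at 70 mm and -95.8 at 87 mm from the hinge), so the gate is parallel to station x and shut on its stop. I'll retreat, check and hand in.

```bash
python3 -m inch '[[-1,8,0,0,0,0],[-4,40,0,0,0,0],[-4,40,50,0,0,0],[-20,60,100,0,0,0],[-50,120,130,0,0,0],[-80,180,130,0,0,0],[-80,230,130,0,0,0],[-80,230,130,0,0,0],[-80,230,130,0,0,0]]'; python3 tin.py
python3 - <<'E'
import cv2,numpy as np
from h import *
Z=np.load("pics/top1.npz");p=cv2.imread("pics/last.png")
h=cv2.cvtColor(p,cv2.COLOR_BGR2HSV)[190:330,330:470]
m=((h[:,:,0]<6)|(h[:,:,0]>174))&(h[:,:,1]>170)&(h[:,:,2]>120)
v,u=np.nonzero(m);w=ray(np.c_[u+330,v+190],.065,Z['K'],Z['T'])
S=np.array([617.7,-23.]);M=np.array([[.997,-.077],[.077,.997]]);s=(w-S)@M
f=np.polyfit(s[:,0],s[:,1],1);print(len(s),s.min(0),s.max(0),"slope",f[0],"y@r0,122",np.polyval(f,-107),np.polyval(f,15))
E
```

```text
time: 43.22
position: [0.5247, 0.1014, 0.1754]
tool_rot: [2.154, 2.285, 0.002]
ft_force: [0.2, -1.0, 0.2]
grip_width: 0.002
grip_force: 0.0
tcp st [-83.1 131.2] 0.17544740281301546 [ 0.2 -1.   0.2] [2.154e+00 2.285e+00 2.000e-03] 43.225
lid 1681 [ -90.2 -216.9] [  -0.7 -128.9]
plane [-1.0000e-03 -1.0000e-03  6.1897e+01] 62.11807137850209
214 [ -92.96906345 -114.61871713] [ -15.50553077 -104.68216419] slope 0.00223410048492554 y@r0,122 -109.72378306036852 -109.4512228012076
```

```bash
python3 -c "
from bench import ctrl
print(ctrl.close_job())"
```

```text
the job is handed in; nothing more can be done
None
```

I handed the job in at about 43 s: the orange module lies flat on the blue mat, the tin is home in the bay and the gate is shut against its stop, but midway along the fence the tin briefly stood about 2.5 mm off it before I pushed it back.

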